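# Free the jammed lift-out tray of a hardware box

## Task

The lift-out tray of the steel hardware box has gone in askew: it sits tilted, with its low end caught under the folded-in rim. Take it by its handle and level it inside the box so that its corners come free, then lift it out and set it down flat in the middle of the cardboard sheet without dropping it. Leave the drinking glass, the mug and the two jars standing where they are.

Things in the scene. Friction and masses are not known exactly. Their poses are not given: they have to be found in the camera images.
- box: open-topped grey steel box, fixed, lid off: outside 220 (x) x 154 (y) x 105 mm high, walls and floor 3 mm, inside 214 x 148 mm. Origin: centre of the underside; z up; +x points to the end where the tray hangs low (roughly away from the robot).
- box_mouth (a point): centre of the box's mouth, at rim height (105 mm), axes as the box's. A flange 12 mm wide and 4 mm thick is folded inward all round the top, so the mouth is 190 (x) x 124 (y) mm, smaller than the inside. The level tray, centred, has 5 mm of room at each end and 10 mm at each side.
- box_tin (a point): top centre of a flat tin, 70 (x) x 118 (y) mm, its top 34 mm above the table, fixed on the box's floor in the -x half (50 mm to -x of the box's centre). It holds the tray's high end up, so let go, the tray tips back askew.
- tray_centre (a point): centre of the lift-out tray, 32 mm above its underside: a loose open steel tray 180 (x) x 104 (y) mm, walls 64 mm high and 2.5 mm thick, 0.4 to 0.8 kg, contents fixed. Tray x: along its length to the low end, y across, z square to its floor, up. At the start it is tilted about 17 degrees, its yaw within 2 degrees of the box's, its underside leaning on the tin.
- tray_low_end (a point): middle of the top edge of the tray's low (+x) end: 90 mm along tray x and 32 mm along tray z from tray_centre; axes as the tray's. At the start the top corners here are about 11 mm in under the flange and about 1 mm from the box's +x end wall, 64 mm above the table (the flange's underside is at 101 mm); the bottom edge of this end stands on the box's floor.
- tray_handle (a point): middle of the tray's handle: a straight black round bar 14 mm thick along the tray's x, 100 mm above its underside (68 mm along tray z from tray_centre), 76 mm free between its two uprights, which stand on the tray's middle wall. Axes as the tray's. At the start about 125 mm above the table, over the rim, leaning with the tray.
- sheet: flat sheet of cardboard, fixed on the table, 300 (x) x 240 (y) x 4 mm. Origin: centre of its underside.
- tumbler: drinking glass, 64 mm wide, 100 mm tall, upright and loose on the table, not to be disturbed; origin at the centre of its underside
- mug: white mug, 76 mm wide, 90 mm tall, with a side handle, upright and loose on the table, not to be disturbed; origin at the centre of its underside
- jar: glass storage jar with a steel cap, 80 mm wide, 140 mm tall, upright and loose on the table, not to be disturbed; origin at the centre of its underside
- ginger_jar: blue ginger jar with a lid, 116 mm wide, 180 mm tall, upright and loose on the table, not to be disturbed; origin at the centre of its underside
- tray: the same tray; origin at the centre of its underside, axes as at tray_centre

How it is judged:
By the outcome, as a careful person would: the job done as asked, in the order asked, and still so for the second after the job is handed in, with the robot touching nothing.
It also fails if it takes over 50 s, if anything falls off the work surface, if the arm or the gripper's body presses on something with over 40 N, if the wrist force passes 120 N, or if a joint passes its speed limit or range.

## Robot

A 7-joint arm with a two-finger parallel gripper is mounted at the origin on the work surface. World frame = base frame: x ahead of the robot, y to its left, z up, the work surface at z = 0. Lengths are in m, angles in rad, forces in N, time in s.
With the tool pointing down it reaches from about 0.4 to 0.85 m from the base axis. Payload 10.4 kg.
Tool frame: the origin (TCP) lies between the finger pads; the fingertips stand 11 mm ahead of it and the grasp point (between the pads) lies 8 mm behind it (tip_reach is the distance from the TCP to the fingertips, in m); z points along the fingers, y is the line along which they close (so a half turn about z gives the same grasp; the last joint's range is limited). The gripper opens to 85 mm and grips with 20 to 120 N. Pads are 22 mm wide; open, the fingers measure 114 mm over their backs; the gripper's body (76 mm by 85 mm) begins 54 mm behind the grasp point. The pads swing forward as they close: fully open they stand 13 mm farther back than shut.
Start: joints at [1.265, 0.332, -0.065, 1.46, 0.022, 1.35, -0.088], TCP at [0.174, -0.6, 0.242] pointing down, gripper open.
Joint ranges: [-2.6, 2.6], [-0.5, 2.12], [-1.47, 1.34], [0.16, 2.42], [-1.27, 4.41], [0.06, 2.06], [-2.6, 2.6]. Speed limits (rad/s): [2.22, 2.22, 2.79, 2.79, 3.14, 3.14, 3.14].

## Interface

Orientations are given as a unit quaternion [x, y, z, w].
In Python, from workcell import * gives the robot as it stands.
- The arm moves only by the shell command python3 -m inch 'ROWS' [OPENING] [FORCE]. ROWS is JSON, a list of rows, each an object with "slide": the shift along the world's x, y, z in m, a list of three; "yaw": the turn about the world's z in rad. A call has 1 to 20 rows; each row is the pose to reach, as a shift and turn from the pose commanded when the call began; what a row does not reach only later rows make up. A row lasts 1/12 s, in which the tool goes at most 41.7 mm and 7.16 degrees, less where a joint would pass 70% of its speed; a pose out of reach is approached as far as the arm can. A call with a gripper value outside its range is refused whole. OPENING is the closure in counts, from 0 (fully open) to 255 (shut), set as the call begins (- or left out, the last holds). The fingers move at their own pace and stop on an object; FORCE is the grip in N (left out, the last holds). Time passes only in rows, so rows that repeat a pose let the fingers close. It gives the time, the measured TCP pose, the force, the opening and the grip force at its end, in the units of the state.
- get_obs(): the state, without advancing time (a new reading comes with each control period).
- camera(name): name is "scene" or "top" or "wrist"; returns a dict with "frame" (384x512x3 uint8, red, green, blue), "fx", "fy", "cx", "cy" (pixels), "extrinsics" (4x4, takes a point from world to camera coordinates). Camera axes: x right, y down, z forward; pixel columns grow to the right and rows downward; lengths in m; the calibration is good to about 2 mm. A picture is of the moment at which its call begins. There is no depth.
- hand_in(): hands the job in; it is judged then, once.
The state is a dict: "clock": time; "joint_pos": joint angles; "joint_velocities": joint speeds; "tau": joint torques, N m; "position": TCP position; "ee_rot": TCP orientation; "ft_force": force on the tool from outside, world axes, zero at the start; "torque": the same for the moment, N m; "grip_width": opening from 0.0 (shut) to 1.0 (fully open); "grasp_force": force on a finger pad.
Only numpy, scipy, OpenCV 4.12 (cv2) and the standard library are available. Lean on these libraries where they do the work, as an engineer would, in place of code of your own. Each camera call takes 0.05 s, during which the arm holds its last target. There are 200 camera calls.

## Working session

There is one attempt and no reset: what is moved stays moved. The work goes in short steps, Python scripts to look and compute and a shell command to move; the robot and the scene stay as the last step left them, time stands still between calls to the robot, and variables do not carry over. Pictures are saved under pics/ and viewed, at most 10 in all, crops included, and the job is handed in when it is done.

```bash
mkdir -p pics; ls
python3 - <<'E'
from workcell import *
import cv2,numpy as np
o=get_obs();print(o)
ims=[]
for n in("scene","top"):
    c=camera(n);cv2.imwrite(f"pics/{n}0.png",c["frame"][:,:,::-1])
    print(n,c["fx"],c["fy"],c["cx"],c["cy"],np.round(c["extrinsics"],4).tolist())
E
```

```text
pics
{'clock': 0.0, 'joint_pos': array([ 1.26542759,  0.33287601, -0.06470845,  1.46094799,  0.02159634,
        1.34989277, -0.08851738]), 'joint_velocities': array([-2.32584720e-03, -1.31337532e-03, -7.47473845e-04, -1.98370324e-04,
        3.35915104e-05, -1.58658821e-03,  6.59474848e-05]), 'tau': array([ 4.42219252e-04, -6.25432205e+01,  4.95651690e-02, -3.91608167e+01,
        1.62870507e-02,  9.83493053e-03, -6.04598381e-05]), 'position': array([ 0.17428532, -0.59983184,  0.24151017]), 'ee_rot': array([ 9.90020846e-01,  1.40919177e-01, -1.30278110e-04, -7.02372661e-04]), 'ft_force': array([-0.27341027, -0.16417461, -0.2639658 ]), 'torque': array([-0.0113303 , -0.04575192, -0.00460859]), 'grasp_force': 0.0, 'grip_width': 0.9975708266588562}
scene 359.6742809365374 359.6742809365374 252.2265765786394 191.4813489051458 [[0.4988, 0.8667, 0.0013, -0.2955], [0.7082, -0.4067, -0.5771, -0.3268], [-0.4996, 0.2888, -0.8167, 1.5118], [0.0, 0.0, 0.0, 1.0]]
top 412.19578103182306 412.19578103182306 255.71673623200692 193.85324718125767 [[-0.0203, -0.9998, 0.0079, 0.0241], [-0.9912, 0.0191, -0.1307, 0.5522], [0.1305, -0.0105, -0.9914, 1.3896], [0.0, 0.0, 0.0, 1.0]]
```

View pics/scene0.png

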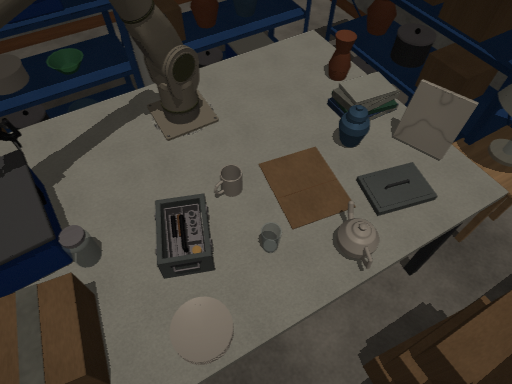

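View pics/top0.png

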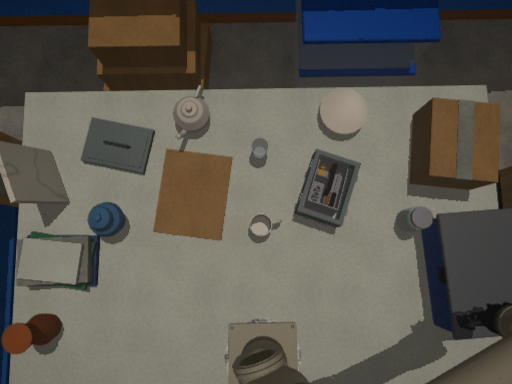

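The top view shows the box at about (327,188), the sheet at (194,194), the glass at (260,150), the mug at (261,228), the ginger jar at (105,219) and the jar at (419,218). Next I'll enlarge the box and measure the sheet.

```bash
cat > h.py <<'E'
from workcell import *
import cv2,numpy as np
def ray(c,u,v,z):
    E=np.array(c["extrinsics"]);R=E[:3,:3];o=-R.T@E[:3,3]
    d=R.T@np.array([(u-c["cx"])/c["fx"],(v-c["cy"])/c["fy"],1.])
    return o+d*(z-o[2])/d[2]
def proj(c,p):
    E=np.array(c["extrinsics"]);q=E[:3,:3]@np.array(p)+E[:3,3]
    return np.array([c["fx"]*q[0]/q[2]+c["cx"],c["fy"]*q[1]/q[2]+c["cy"]])
E
python3 - <<'E'
from h import *
t=camera("top");s=camera("scene")
a=cv2.resize(t["frame"][140:240,280:375],None,fx=4.2,fy=6,interpolation=cv2.INTER_CUBIC)[:,:,::-1]
b=cv2.resize(s["frame"][185:285,140:230],None,fx=4.2,fy=6,interpolation=cv2.INTER_CUBIC)[:,:,::-1]
a=cv2.resize(a,(399,420));b=cv2.resize(b,(378,420))
cv2.imwrite("pics/z1.png",np.clip(np.hstack([a,b])*1.6,0,255).astype(np.uint8))
hsv=cv2.cvtColor(t["frame"],cv2.COLOR_RGB2HSV)
m=cv2.inRange(hsv,(5,90,60),(25,255,255))[130:250,140:250]
ct=max(cv2.findContours(m.copy(),0,2)[0],key=cv2.contourArea)
pts=cv2.boxPoints(cv2.minAreaRect(ct))+[140,130]
w=np.array([ray(t,u,v,.004)[:2] for u,v in pts]);print("sheet",w.round(3),w.mean(0))
for n,u,v,z in[("glass",260,150,.05),("mug",261,228,.09),("jar",420,217,.14),("ginger",105,219,.15)]:print(n,ray(t,u,v,z).round(3))
E
```

```text
sheet [[0.432 0.373]
 [0.73  0.336]
 [0.692 0.095]
 [0.395 0.139]] [0.56212898 0.23582051]
glass [ 0.704 -0.005  0.05 ]
mug [ 0.432 -0.001  0.09 ]
jar [ 0.454 -0.508  0.14 ]
ginger [0.467 0.49  0.15 ]
```

View pics/z1.png

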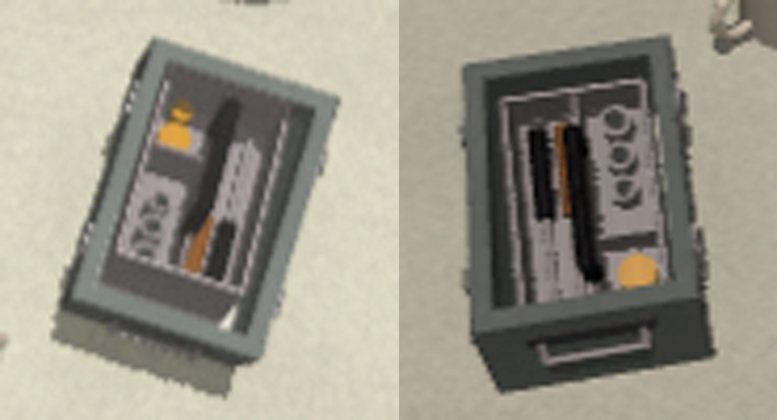

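The zoom shows the rim's outer corners in the top crop at about (153,38), (340,97), (255,362) and (68,305). The dark handle runs (232,103)–(197,230) there and (573,130)–(592,278) in the scene crop.

Run:
```python
from h import *
t=camera("top");s=camera("scene")
T=lambda x,y:(x/4.2+280-.5+.12,y/4.2+140-.38)
S=lambda x,y:((x-399)/4.2+140-.38,y/4.2+185-.38)
w=np.array([ray(t,*T(*p),.105)[:2] for p in[(153,38),(340,97),(255,362),(68,305)]])
print("rim top",w.round(3),w.mean(0).round(4))
d=(w[0]+w[1]-w[2]-w[3])/2;print(np.linalg.norm(d),np.linalg.norm((w[0]+w[3]-w[1]-w[2])/2),np.arctan2(d[1],d[0]))
w=np.array([ray(s,*S(*p),.105)[:2] for p in[(464,65),(669,37),(693,313),(477,333)]])
print("rim scene",w.round(3),w.mean(0).round(4));d=-(w[0]+w[1]-w[2]-w[3])/2;print(np.linalg.norm(d),np.arctan2(d[1],d[0]))
def P(c):
    return c["fx"]*0+np.array([[c["fx"],0,c["cx"]],[0,c["fy"],c["cy"]],[0,0,1]])@np.array(c["extrinsics"])[:3]
for a,b in[((232,103),(592,278)),((197,230),(573,130)),((214.5,166),(582,204))]:
    X=cv2.triangulatePoints(P(t),P(s),np.array(T(*a)),np.array(S(*b)));X=(X[:3]/X[3]).ravel();print("handle",X.round(4),proj(t,X)-T(*a))
print(ray(t,*T(214,166),.128),ray(s,*S(582,204),.128))
```

```text
rim top [[ 0.692 -0.191]
 [ 0.641 -0.337]
 [ 0.433 -0.26 ]
 [ 0.48  -0.116]] [ 0.5616 -0.226 ]
0.22332051608880854 0.15321960997138884 -0.34754601131762
rim scene [[ 0.435 -0.262]
 [ 0.488 -0.118]
 [ 0.701 -0.202]
 [ 0.642 -0.333]] [ 0.5666 -0.2289]
0.22432658949122997 -0.35208770655195387
handle [ 0.6397 -0.2514  0.0989] [-0.35832596 -0.12147764]
handle [ 0.5358 -0.2164  0.1177] [-0.1704052  -0.05672235]
handle [ 0.5878 -0.2343  0.1064] [-0.22015036 -0.07380302]
[ 0.5840174  -0.23035473  0.128     ] [ 0.60080785 -0.23520272  0.128     ]
```

```bash
python3 -m inch '[{"slide":[0.429,0.358,-0.04],"yaw":-0.633},{"slide":[0.429,0.358,-0.04],"yaw":-0.633},{"slide":[0.429,0.358,-0.04],"yaw":-0.633},{"slide":[0.429,0.358,-0.04],"yaw":-0.633},{"slide":[0.429,0.358,-0.04],"yaw":-0.633},{"slide":[0.429,0.358,-0.04],"yaw":-0.633},{"slide":[0.429,0.358,-0.04],"yaw":-0.633},{"slide":[0.429,0.358,-0.04],"yaw":-0.633},{"slide":[0.429,0.358,-0.04],"yaw":-0.633},{"slide":[0.429,0.358,-0.04],"yaw":-0.633},{"slide":[0.429,0.358,-0.04],"yaw":-0.633},{"slide":[0.429,0.358,-0.04],"yaw":-0.633},{"slide":[0.429,0.358,-0.04],"yaw":-0.633},{"slide":[0.429,0.358,-0.04],"yaw":-0.633},{"slide":[0.429,0.358,-0.04],"yaw":-0.633},{"slide":[0.429,0.358,-0.04],"yaw":-0.633},{"slide":[0.429,0.358,-0.04],"yaw":-0.633},{"slide":[0.429,0.358,-0.04],"yaw":-0.633}]' 0 30
python3 - <<'E'
from h import *
w=camera("wrist");f=w["frame"][:,:,::-1].copy()
for x in(18,30.5,42):
    p=np.array([.564+.001*x*.939,-.2275-.001*x*.343,.125-(x-30.5)*.0003]);q=proj(w,p);print(x,q)
    cv2.circle(f,tuple(int(round(a)) for a in q),3,(0,0,255),1)
cv2.imwrite("pics/w1.png",np.clip(f*1.4,0,255).astype(np.uint8))
print(np.round(w["extrinsics"],4).tolist(),w["fx"],w["cx"],w["cy"])
E
```

```text
clock: 1.8
position: [0.6025, -0.2439, 0.2025]
ee_rot: [0.985, -0.175, -0.0, 0.001]
ft_force: [-0.3, 0.7, 0.8]
grip_width: 1.002
grasp_force: 0.0
18 [254.46863448 235.96364844]
30.5 [254.43543457 217.64573492]
42 [254.40492504 200.8122282 ]
[[-0.3447, -0.9387, 0.0008, -0.0213], [-0.9017, 0.3314, 0.2778, 0.5985], [-0.261, 0.095, -0.9606, 0.521], [0.0, 0.0, 0.0, 1.0]] 313.5809213588904 257.3925620972038 189.56612241815913
```

View pics/w1.png

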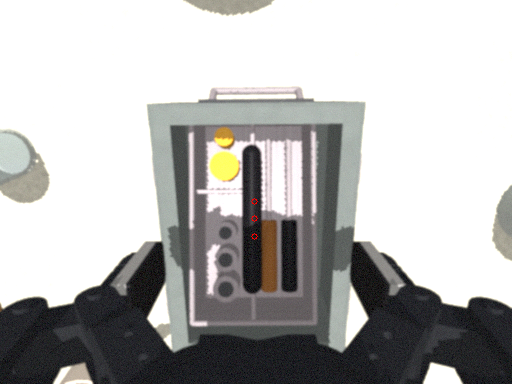

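The wrist view shows the bar along u≈252, v 146–292. That matches my prediction to within about 2 px (1.7 mm), so I'll go down.

```bash
python3 -m inch '[{"slide":[0.001,0.002,-0.03],"yaw":0},{"slide":[0.001,0.002,-0.055],"yaw":0},{"slide":[0.001,0.002,-0.075],"yaw":0},{"slide":[0.001,0.002,-0.085],"yaw":0},{"slide":[0.001,0.002,-0.09],"yaw":0},{"slide":[0.001,0.002,-0.09],"yaw":0},{"slide":[0.001,0.002,-0.09],"yaw":0}]' 0 30
python3 -m inch '[{"slide":[0,0,0],"yaw":0},{"slide":[0,0,0],"yaw":0},{"slide":[0,0,0],"yaw":0},{"slide":[0,0,0],"yaw":0},{"slide":[0,0,0],"yaw":0},{"slide":[0,0,0],"yaw":0},{"slide":[0,0,0],"yaw":0},{"slide":[0,0,0],"yaw":0},{"slide":[0,0,0],"yaw":0},{"slide":[0,0,0],"yaw":0}]' 255 30
```

```text
clock: 2.43
position: [0.6049, -0.2407, 0.1136]
ee_rot: [0.985, -0.175, 0.001, 0.0]
ft_force: [-0.8, 0.0, 1.3]
grip_width: 1.002
grasp_force: 0.0
clock: 3.27
position: [0.6045, -0.2402, 0.1125]
ee_rot: [0.985, -0.174, 0.0, 0.0]
ft_force: [0.1, -0.4, 2.8]
grip_width: 0.155
grasp_force: 29.2
```

```bash
python3 -m inch '[{"slide":[-0.002,0.001,0.001],"yaw":0},{"slide":[-0.005,0.002,0.002],"yaw":0},{"slide":[-0.008,0.003,0.0035],"yaw":0},{"slide":[-0.011,0.004,0.005],"yaw":0},{"slide":[-0.014,0.005,0.007],"yaw":0},{"slide":[-0.014,0.005,0.007],"yaw":0},{"slide":[-0.014,0.005,0.007],"yaw":0}]' 255 20
python3 - <<'E'
from h import *
for n in("wrist","scene"):
    w=camera(n);f=w["frame"][:,:,::-1]
    cv2.imwrite("pics/a_%s.png"%n,f)
a=cv2.imread("pics/a_wrist.png");b=cv2.imread("pics/a_scene.png")[150:290,100:240]
cv2.imwrite("pics/a.png",np.clip(1.5*np.hstack([cv2.resize(a[60:360,130:380],(333,400)),cv2.resize(b,(400,400),interpolation=2)]).astype(float),0,255).astype(np.uint8))
E
```

```text
clock: 3.85
position: [0.591, -0.2353, 0.1199]
ee_rot: [0.985, -0.174, 0.001, 0.0]
ft_force: [5.3, -1.1, 2.8]
grip_width: 0.149
grasp_force: 28.8
```

View pics/a.png

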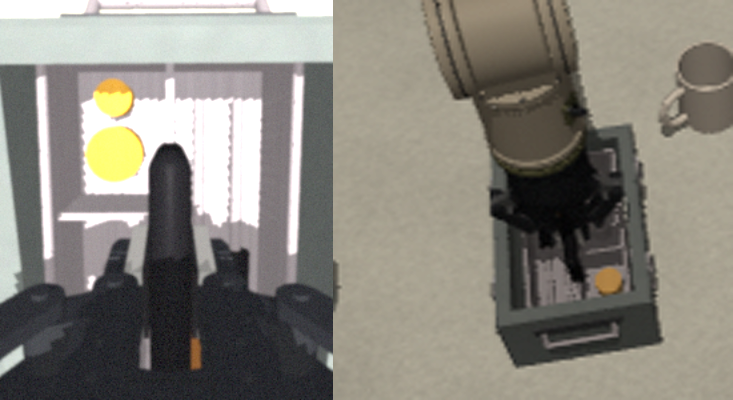

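```bash
python3 -m inch '[{"slide":[-0.002,0.001,0.001],"yaw":0},{"slide":[-0.005,0.002,0.002],"yaw":0},{"slide":[-0.008,0.003,0.0035],"yaw":0},{"slide":[-0.011,0.004,0.005],"yaw":0},{"slide":[-0.014,0.005,0.007],"yaw":0},{"slide":[-0.014,0.005,0.008],"yaw":0},{"slide":[-0.014,0.005,0.008],"yaw":0}]' 255 20
python3 - <<'E'
from h import *
o=get_obs();print(o["torque"],o["tau"])
w=camera("wrist");f=w["frame"][:,:,::-1]
cv2.imwrite("pics/b.png",np.clip(cv2.resize(f[60:360,100:400],(600,600),interpolation=2)*1.0,0,255).astype(np.uint8))
print(np.round(w["extrinsics"],4).tolist())
E
```

```text
clock: 4.53
position: [0.575, -0.2299, 0.1261]
ee_rot: [0.985, -0.174, -0.002, -0.0]
ft_force: [1.5, -0.4, -6.0]
grip_width: 0.146
grasp_force: 28.0
[-0.07057841 -0.19423482  0.01752026] [ 1.74025737e-02 -6.84919095e+01 -3.96696880e+00 -3.80837274e+01
 -7.33648357e-02  5.60702048e-01  1.06804760e-02]
[[-0.3427, -0.9394, 0.0001, -0.0188], [-0.9015, 0.3289, 0.2811, 0.5892], [-0.2641, 0.0962, -0.9597, 0.4411], [0.0, 0.0, 0.0, 1.0]]
```

View pics/b.png

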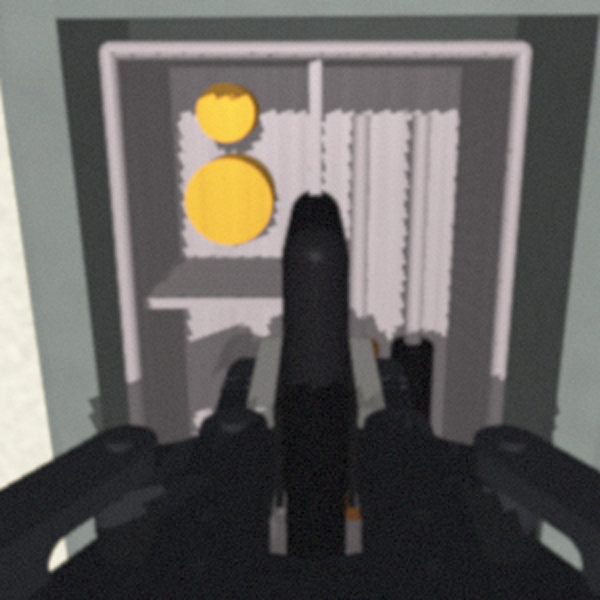

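```bash
cat >> h.py <<'E'
def pair(c,l,r,W):
    # two points at equal depth-ish separated by W: returns world midpoint
    E=np.array(c["extrinsics"]);R=E[:3,:3];o=-R.T@E[:3,3]
    d=c["fx"]*W/np.hypot(r[0]-l[0],r[1]-l[1]);m=(np.array(l)+r)/2
    p=np.array([(m[0]-c["cx"])/c["fx"],(m[1]-c["cy"])/c["fy"],1])*d
    return o+R.T@p
def box(p):
    q=np.array(p[:2])-[.564,-.2275];a=-.35
    return np.round([q@[np.cos(a),np.sin(a)]*1e3,q@[-np.sin(a),np.cos(a)]*1e3,p[2]*1e3],1)
E
python3 - <<'E'
from h import *
w=camera("wrist");Z=lambda u,v:(u/2+99.75,v/2+59.75)
print(get_obs()["position"],box(get_obs()["position"]))
for n,l,r,W in[("end",(101,46),(530,48),.104),("near",(126,375),(508,375),.104),("flange far",(58,18),(598,15),.124),("flange near",(95,380),(558,380),.124)]:
    print(n,box(pair(w,Z(*l),Z(*r),W)))
g=cv2.cvtColor(w["frame"],cv2.COLOR_RGB2GRAY)
for v in(110,160,200,240):print(v,[(u,int(g[v,u])) for u in list(range(125,175,2))])
E
```

```text
[ 0.5755493  -0.22998288  0.12633102] [ 11.7   1.6 126.3]
end [88.8  1.6 97.5]
near [  3.9   1.2 102.8]
flange far [ 95.1  -1.2 104. ]
flange near [  3.9  -1.3 105.7]
110 [(125, 145), (127, 147), (129, 144), (131, 136), (133, 89), (135, 60), (137, 63), (139, 62), (141, 58), (143, 66), (145, 60), (147, 61), (149, 63), (151, 96), (153, 172), (155, 196), (157, 178), (159, 142), (161, 91), (163, 78), (165, 80), (167, 83), (169, 79), (171, 82), (173, 76)]
160 [(125, 146), (127, 148), (129, 147), (131, 146), (133, 149), (135, 149), (137, 132), (139, 80), (141, 66), (143, 64), (145, 65), (147, 64), (149, 58), (151, 63), (153, 60), (155, 103), (157, 173), (159, 186), (161, 173), (163, 134), (165, 84), (167, 76), (169, 81), (171, 82), (173, 81)]
200 [(125, 143), (127, 146), (129, 148), (131, 145), (133, 144), (135, 146), (137, 146), (139, 145), (141, 141), (143, 99), (145, 58), (147, 60), (149, 63), (151, 61), (153, 62), (155, 66), (157, 66), (159, 134), (161, 189), (163, 184), (165, 154), (167, 100), (169, 81), (171, 83), (173, 86)]
240 [(125, 146), (127, 144), (129, 146), (131, 146), (133, 146), (135, 144), (137, 146), (139, 144), (141, 145), (143, 143), (145, 142), (147, 123), (149, 70), (151, 62), (153, 65), (155, 65), (157, 66), (159, 58), (161, 83), (163, 168), (165, 186), (167, 167), (169, 128), (171, 81), (173, 78)]
```

The tray is nearly level: the low end's top is at z≈98 mm and x≈89, about 2.5° of tilt left and clear of the flange. It is 2.8 mm off in y, so I'll centre it, tighten the grip and lift slowly.

```bash
python3 -m inch '[{"slide":[0.0007,-0.0015,0],"yaw":0},{"slide":[0.0015,-0.003,0],"yaw":0},{"slide":[0.0015,-0.003,0],"yaw":0},{"slide":[0.0015,-0.003,0],"yaw":0},{"slide":[0.0015,-0.003,0.002],"yaw":0},{"slide":[0.0015,-0.003,0.004],"yaw":0},{"slide":[0.0015,-0.003,0.006],"yaw":0},{"slide":[0.0015,-0.003,0.008],"yaw":0},{"slide":[0.0015,-0.003,0.008],"yaw":0},{"slide":[0.0015,-0.003,0.008],"yaw":0}]' 255 20
python3 - <<'E'
from h import *
w=camera("wrist");print(box(get_obs()["position"]),get_obs()["ft_force"])
f=w["frame"][:,:,::-1]
cv2.imwrite("pics/c.png",cv2.resize(f[60:360,100:400],(600,600),interpolation=2))
E
```

```text
clock: 5.47
position: [0.5781, -0.2332, 0.1356]
ee_rot: [0.985, -0.174, 0.0, 0.0]
ft_force: [0.3, 0.0, -6.1]
grip_width: 0.152
grasp_force: 28.0
[ 15.   -0.6 135.4] [ 0.07535602 -0.16232682 -6.63014628]
```

View pics/c.png

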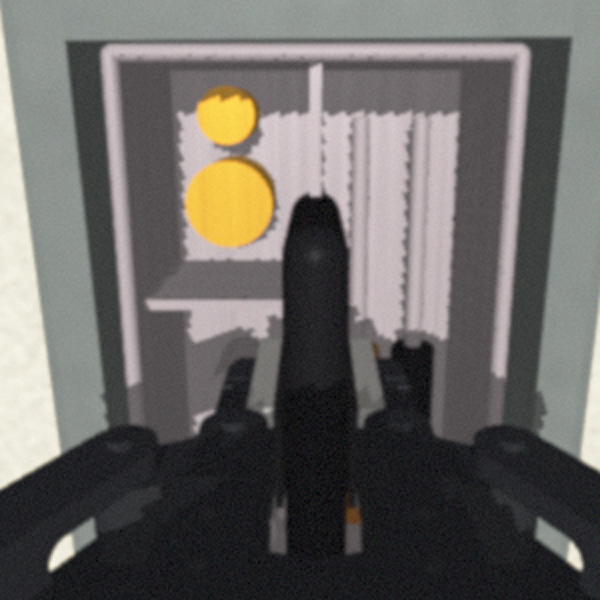

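```bash
python3 -m inch '[{"slide":[0,0,0],"yaw":0},{"slide":[0,0,0],"yaw":0},{"slide":[0,0,0.005],"yaw":0},{"slide":[0,0,0.015],"yaw":0},{"slide":[0,0,0.03],"yaw":0},{"slide":[0,0,0.045],"yaw":0},{"slide":[0,0,0.06],"yaw":0},{"slide":[0,0,0.075],"yaw":0},{"slide":[0,0,0.09],"yaw":0},{"slide":[0,0,0.105],"yaw":0},{"slide":[0,0,0.12],"yaw":0},{"slide":[0,0,0.13],"yaw":0},{"slide":[0,0,0.137],"yaw":0},{"slide":[0,0,0.14],"yaw":0},{"slide":[0,0,0.14],"yaw":0},{"slide":[0,0,0.14],"yaw":0}]' 255 50
python3 - <<'E'
from h import *
w=camera("wrist");s=camera("scene");t=camera("top");o=get_obs();print(o["position"],o["ft_force"])
for c,n,r in((s,"s",(140,230,250,355)),(t,"t",(130,250,140,250))):
    m=cv2.inRange(cv2.cvtColor(c["frame"],cv2.COLOR_RGB2HSV),(5,90,60),(25,255,255))[r[0]:r[1],r[2]:r[3]]
    ct=max(cv2.findContours(m.copy(),0,2)[0],key=cv2.contourArea)
    P=np.array([ray(c,u+r[2],v+r[0],.004)[:2] for u,v in ct[:,0]],np.float32);print(n,cv2.minAreaRect(P))
cv2.imwrite("pics/d.png",np.hstack([cv2.resize(w["frame"][60:360,100:400],(390,390),interpolation=2),cv2.resize(s["frame"][90:290,90:290],(390,390),interpolation=2)])[:,:,::-1])
E
```

```text
clock: 6.85
position: [0.5777, -0.2331, 0.2747]
ee_rot: [0.985, -0.174, -0.0, -0.0]
ft_force: [0.9, 0.4, -6.5]
grip_width: 0.143
grasp_force: 48.7
[ 0.57759666 -0.23308798  0.27442302] [-0.07667079 -0.23581392 -5.97490442]
s ((0.5623443722724915, 0.2339421957731247), (0.2399335354566574, 0.2997691333293915), 81.66471099853516)
t ((0.5620023608207703, 0.23485106229782104), (0.23900897800922394, 0.29866331815719604), 81.75202178955078)
```

View pics/d.png

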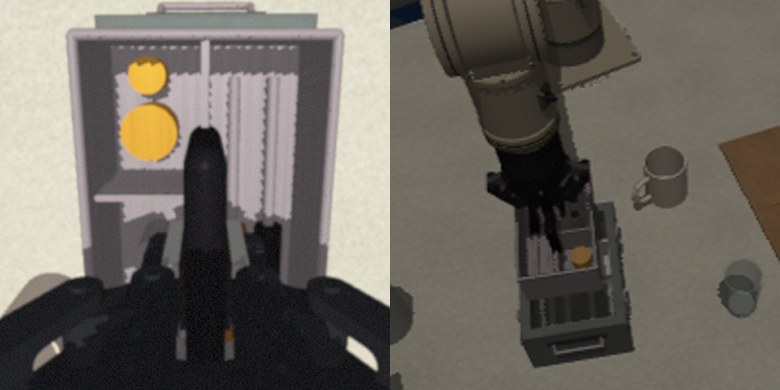

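The tray came out cleanly and hangs level. Now I'll carry it to the sheet, centred at (0.562, 0.2345) with yaw −0.145.

```bash
python3 -m inch '[{"slide":[0,0.008,0],"yaw":0},{"slide":[0,0.025,0],"yaw":0.01},{"slide":[0,0.05,0],"yaw":0.02},{"slide":[-0.001,0.08,0],"yaw":0.03},{"slide":[-0.001,0.112,0],"yaw":0.045},{"slide":[-0.001,0.144,0],"yaw":0.06},{"slide":[-0.001,0.176,0],"yaw":0.075},{"slide":[-0.001,0.208,0],"yaw":0.09},{"slide":[-0.001,0.24,0],"yaw":0.105},{"slide":[-0.002,0.272,0],"yaw":0.12},{"slide":[-0.002,0.304,0],"yaw":0.135},{"slide":[-0.002,0.336,0],"yaw":0.15},{"slide":[-0.002,0.368,0],"yaw":0.165},{"slide":[-0.0025,0.398,0],"yaw":0.18},{"slide":[-0.0025,0.425,0],"yaw":0.19},{"slide":[-0.0025,0.445,0],"yaw":0.2},{"slide":[-0.0025,0.458,0],"yaw":0.205},{"slide":[-0.0025,0.4655,0],"yaw":0.205},{"slide":[-0.0025,0.4655,0],"yaw":0.205},{"slide":[-0.0025,0.4655,0],"yaw":0.205}]'
```

```text
clock: 8.67
position: [0.5755, 0.2316, 0.2752]
ee_rot: [0.997, -0.073, -0.0, 0.0]
ft_force: [-0.2, -0.3, -5.4]
grip_width: 0.142
grasp_force: 48.9
```

```bash
python3 -m inch '[{"slide":[0,0,-0.01],"yaw":0},{"slide":[0,0,-0.03],"yaw":0},{"slide":[0,0,-0.05],"yaw":0},{"slide":[0,0,-0.07],"yaw":0},{"slide":[0,0,-0.09],"yaw":0},{"slide":[0,0,-0.11],"yaw":0},{"slide":[0,0,-0.13],"yaw":0},{"slide":[0,0,-0.145],"yaw":0},{"slide":[0,0,-0.157],"yaw":0},{"slide":[0,0,-0.165],"yaw":0},{"slide":[0,0,-0.168],"yaw":0},{"slide":[0,0,-0.17],"yaw":0},{"slide":[0,0,-0.17],"yaw":0}]'
python3 - <<'E'
from h import *
w=camera("wrist");cv2.imwrite("pics/e.png",cv2.resize(w["frame"][60:360,100:400],(600,600),interpolation=2)[:,:,::-1])
E
```

```text
clock: 9.75
position: [0.5757, 0.2322, 0.1057]
ee_rot: [0.997, -0.073, 0.0, -0.0]
ft_force: [0.6, 0.5, -5.7]
grip_width: 0.147
grasp_force: 48.8
```

View pics/e.png

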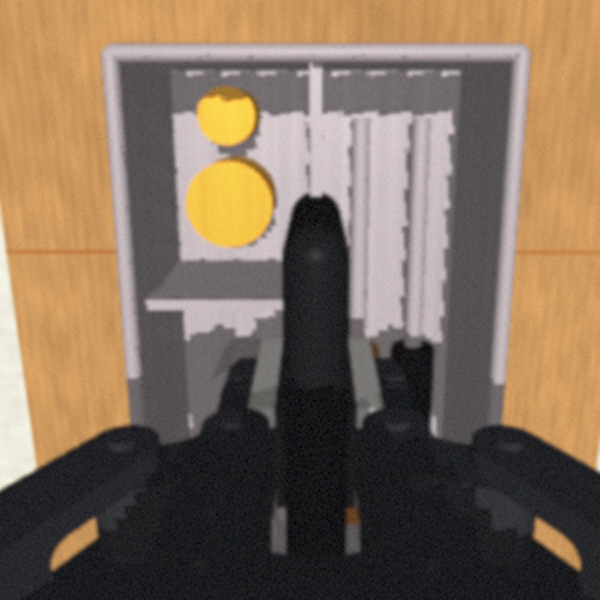

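It's square over the sheet with a little clearance left. I'll lower it in small steps.

```bash
python3 -m inch '[{"slide":[0,0,-0.0015],"yaw":0},{"slide":[0,0,-0.003],"yaw":0},{"slide":[0,0,-0.0045],"yaw":0},{"slide":[0,0,-0.006],"yaw":0},{"slide":[0,0,-0.0075],"yaw":0},{"slide":[0,0,-0.008],"yaw":0},{"slide":[0,0,-0.008],"yaw":0}]' 255 30
python3 -m inch '[{"slide":[0,0,-0.001],"yaw":0},{"slide":[0,0,-0.002],"yaw":0},{"slide":[0,0,-0.002],"yaw":0},{"slide":[0,0,-0.002],"yaw":0}]' 255 20
```

```text
clock: 10.38
position: [0.575, 0.2325, 0.0977]
ee_rot: [0.997, -0.072, -0.0, 0.0]
ft_force: [-4.7, -1.9, 0.7]
grip_width: 0.146
grasp_force: 49.6
clock: 10.72
position: [0.5742, 0.2328, 0.0969]
ee_rot: [0.997, -0.072, -0.001, 0.0]
ft_force: [-13.8, -4.4, 14.0]
grip_width: 0.143
grasp_force: 51.0
```

```bash
python3 -m inch '[{"slide":[0,0,0.001],"yaw":0},{"slide":[0,0,0.001],"yaw":0},{"slide":[0,0,0.001],"yaw":0}]' 255 20
python3 - <<'E'
from h import *
w=camera("wrist")
g=w["frame"].astype(float).mean(2);
o=get_obs();p=o["position"]
# wall outer edges: strongest bright walls by row; sheet->wall boundary from saturation
S=cv2.cvtColor(w["frame"],cv2.COLOR_RGB2HSV)[:,:,1].astype(float)
out=[]
for v in range(92,236,12):
    r=S[v-1:v+2].mean(0);ul=[u for u in range(140,180) if r[u]>70>=r[u+1]];ur=[u for u in range(340,380) if r[u]<=70<r[u+1]]
    if not ul or not ur: continue
    a=ul[-1]+(r[ul[-1]]-70)/(r[ul[-1]]-r[ul[-1]+1]);b=ur[0]+(70-r[ur[0]])/(r[ur[0]+1]-r[ur[0]])
    q=pair(w,(a,v),(b,v),.104);out.append([(q-p)[:2]@[np.cos(-.145),np.sin(-.145)]*1e3,q[2]*1e3]);print(v,round(a,1),round(b,1),np.round(out[-1],1))
out=np.array(out);print(np.degrees(np.arctan(np.polyfit(out[:,0],out[:,1],1)[0])))
E
```

```text
clock: 10.97
position: [0.5747, 0.2327, 0.0974]
ee_rot: [0.997, -0.072, -0.0, 0.0]
ft_force: [-9.6, -2.2, 6.8]
grip_width: 0.145
grasp_force: 50.0
92 150.3 365.2 [73.3 70.3]
104 151.3 364.3 [67.7 70.5]
116 152.2 363.3 [62.  70.7]
128 153.2 362.3 [56.2 70.8]
140 154.2 361.3 [50.3 71. ]
152 155.2 360.4 [44.3 71.2]
164 156.1 359.4 [38.1 71.4]
176 157.0 358.3 [31.8 71.6]
188 158.1 357.4 [25.4 71.7]
200 158.9 356.4 [18.9 72. ]
212 159.9 355.4 [12.3 72.2]
224 160.9 354.5 [ 5.5 72.5]
-1.8453743111241303
```

The low end is touching and the high end is still a few mm up. Leveling about the low edge should need about 3 mm back and 2.5 mm down.

```bash
python3 -m inch '[{"slide":[-0.001,0,-0.0005],"yaw":0},{"slide":[-0.002,0,-0.001],"yaw":0},{"slide":[-0.003,0.0005,-0.0015],"yaw":0},{"slide":[-0.003,0.0005,-0.002],"yaw":0},{"slide":[-0.003,0.0005,-0.002],"yaw":0},{"slide":[-0.003,0.0005,-0.002],"yaw":0}]' 255 20
cat > tilt.py <<'E'
from h import *
w=camera("wrist");p=get_obs()["position"]
S=cv2.cvtColor(w["frame"],cv2.COLOR_RGB2HSV)[:,:,1].astype(float)
out=[]
for v in range(92,236,12):
    r=S[v-1:v+2].mean(0);ul=[u for u in range(140,180) if r[u]>70>=r[u+1]];ur=[u for u in range(340,380) if r[u]<=70<r[u+1]]
    if not ul or not ur: continue
    a=ul[-1]+(r[ul[-1]]-70)/(r[ul[-1]]-r[ul[-1]+1]);b=ur[0]+(70-r[ur[0]])/(r[ur[0]+1]-r[ur[0]])
    q=pair(w,(a,v),(b,v),.104);out.append([(q-p)[:2]@[np.cos(-.145),np.sin(-.145)]*1e3,q[2]*1e3])
out=np.array(out);print(out[[0,-1]].round(1),np.degrees(np.arctan(np.polyfit(out[:,0],out[:,1],1)[0])),get_obs()["ft_force"],get_obs()["torque"])
E
python3 tilt.py
```

```text
clock: 11.52
position: [0.5723, 0.233, 0.0955]
ee_rot: [0.997, -0.072, 0.0, 0.0]
ft_force: [-7.8, -2.3, 7.4]
grip_width: 0.145
grasp_force: 50.2
[[73.2 70.2]
 [ 5.5 70.8]] -0.42599059786209514 [-8.45803278 -2.28330987  7.18910274] [-0.63598006  1.19536645 -0.06358954]
```

```bash
python3 -m inch '[{"slide":[-0.0005,0,-0.0003],"yaw":0},{"slide":[-0.001,0,-0.0006],"yaw":0},{"slide":[-0.001,0,-0.0006],"yaw":0},{"slide":[-0.001,0,-0.0006],"yaw":0}]' 255 20
python3 tilt.py
```

```text
clock: 11.9
position: [0.5716, 0.233, 0.095]
ee_rot: [0.997, -0.072, 0.001, 0.0]
ft_force: [-5.9, -2.9, 5.8]
grip_width: 0.145
grasp_force: 50.1
[[73.3 70.2]
 [ 5.6 70.3]] -0.04490473344865499 [-6.56284243 -2.9668965   6.48763641] [-0.59079864  0.85955123  0.01958493]
```

It's flat now, so I'll release and retreat straight up.

```bash
python3 -m inch '[{"slide":[0,0,0],"yaw":0},{"slide":[0,0,0],"yaw":0},{"slide":[0,0,0],"yaw":0},{"slide":[0,0,0],"yaw":0},{"slide":[0,0,0],"yaw":0},{"slide":[0,0,0],"yaw":0},{"slide":[0,0,0],"yaw":0},{"slide":[0,0,0],"yaw":0}]' 0 20
python3 -m inch '[{"slide":[0,0,0.01],"yaw":0},{"slide":[0,0,0.03],"yaw":0},{"slide":[0,0,0.06],"yaw":0},{"slide":[0,0,0.09],"yaw":0},{"slide":[0,0,0.12],"yaw":0},{"slide":[0,0,0.15],"yaw":0},{"slide":[0,0,0.18],"yaw":0},{"slide":[0,0,0.2],"yaw":0},{"slide":[0,0,0.2],"yaw":0},{"slide":[-0.05,-0.03,0.2],"yaw":0},{"slide":[-0.09,-0.05,0.2],"yaw":0},{"slide":[-0.12,-0.06,0.2],"yaw":0},{"slide":[-0.12,-0.06,0.2],"yaw":0},{"slide":[-0.12,-0.06,0.2],"yaw":0}]'
python3 - <<'E'
from h import *
w=camera("wrist");s=camera("scene")
cv2.imwrite("pics/f.png",np.hstack([cv2.resize(w["frame"],(400,300)),cv2.resize(s["frame"][90:290,170:436],(400,300),interpolation=2)])[:,:,::-1])
E
```

```text
clock: 12.62
position: [0.5714, 0.2328, 0.0937]
ee_rot: [0.997, -0.073, -0.0, 0.0]
ft_force: [0.1, 0.3, -0.5]
grip_width: 0.999
grasp_force: 0.0
clock: 13.78
position: [0.4495, 0.1718, 0.2945]
ee_rot: [0.997, -0.073, 0.001, 0.001]
ft_force: [0.2, 1.0, -0.7]
grip_width: 0.999
grasp_force: 0.0
```

View pics/f.png

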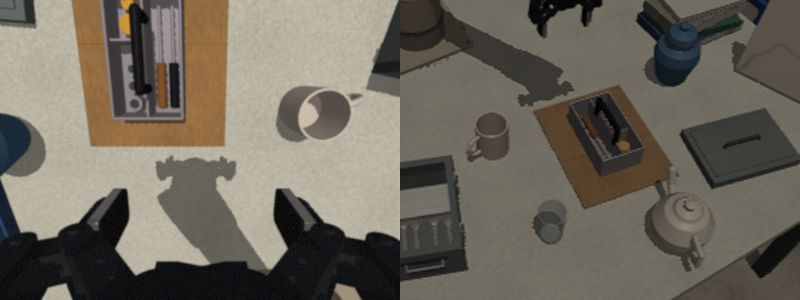

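The tray stands flat on the sheet about 6 mm from its centre, and nothing else has moved, so I'm handing it in.

```bash
python3 -c "
from workcell import *
print(hand_in())"
```

```text
the job is handed in; nothing more can be done
None
```

I leveled the tray inside the box, lifted it out and set it down flat on the cardboard sheet, about 6 mm from the centre. The glass, mug and jars were left standing, and I handed the job in at about 14 s; no verdict came back.

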